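# Press a circuit board onto its test pins

## Robot

A 7-joint arm with a two-finger parallel gripper is mounted at the origin on the work surface. World frame = base frame: x ahead of the robot, y to its left, z up, the work surface at z = 0. Lengths are in m, angles in rad, forces in N, time in s.
With the tool pointing down it reaches from about 0.425 to 0.925 m from the base axis. Payload 6.8 kg.
Tool frame: the origin (TCP) lies midway between the tips of the shut fingers; the grasp point (between the pads) lies manip.tcp_to_grasp behind it (manip.tcp_to_grasp is the distance from the TCP to the grasp point, in m); z points along the fingers, y is the direction in which the jaws open and shut (so a half turn about z gives the same grasp; the last joint's range is limited). The gripper opens to 85 mm and grips with 20 to 120 N. Pads are 22 mm wide; open, the fingers measure 114 mm over their backs; the gripper's body (76 mm by 85 mm) begins 54 mm behind the grasp point. The pads swing forward as they close: fully open they stand 13 mm farther back than shut.
Start: joints at [1.216, 0.477, 0.022, 1.555, -0.011, 1.109, -0.083], TCP at [0.165, -0.655, 0.231] pointing down, gripper open.
Joint ranges: [-2.96, 2.96], [-0.34, 2.1], [-1.41, 1.46], [0.24, 2.44], [-1.37, 4.51], [0.17, 1.92], [-2.96, 2.96]. Speed limits (rad/s): [2.39, 2.39, 3.14, 3.14, 3.14, 3.14, 3.14].

## Interface

Orientations are given as a unit quaternion [x, y, z, w].
In Python, from rig import manip, viewer gives the robot as it stands.
- The arm moves only by the tool arm_command, never from a script. Its argument "steps" is a list that holds one entry, the list of rows, each a list of 5 numbers: the shift along the tool's x, y, z in m, then the turn about the tool's z in rad, then the opening, from 0 (shut) to 1 (fully open). A call has 1 to 10 rows; each row shifts and turns the commanded pose from where the row before left it, along the tool's axes as they then stand; what a row does not reach is not made up. A row lasts 1/12 s, in which the tool goes at most 41.7 mm and 7.16 degrees, less where a joint would pass 70% of its speed; a pose out of reach is approached as far as the arm can. A call is refused whole if a number of a shift passes 0.0417 or a number of a turn 0.125, either way. A call with a gripper value outside its range is refused whole. The fingers move at their own pace and stop on an object; the grip force is fixed at half the most. Time passes only in rows, so rows that do not move let the fingers close. It gives the time, the measured TCP pose, the force and the opening at its end, in the units of the state.
- manip.read_state(): the state, without advancing time (a new reading comes with each control period).
- viewer.camera(name): name is "side" or "top"; returns the picture (480x640x3 uint8, red, green, blue); there is no depth.
- viewer.calibration(name): a dict with "camera_matrix" (3x3 intrinsics, pixels), "origin" and "rotation" of the camera in the world. Camera axes: x right, y up, looking along -z (the intrinsics and any distortion apply to the point x, -y, -z); pixel columns grow to the right and rows downward; lengths in m; the calibration is good to about 2 mm. A picture is of the moment at which its call begins. calibration takes no time and is no camera call.
- manip.sign_off(): hands the job in, once; it reports no verdict.
Trained networks look in the newest picture that a camera, given by its name, has taken for a name from the list of things; names that differ only in an ending like _2 or _b are one class to them, and where a whole thing is asked for, a point or a joint stands for the part that bears it (a point fixed in the world has none). Each returns a list of dicts, best first, with "confidence" (0 to 1); they miss things now and then, are a little off and sometimes report something else, mostly with a low value. They report only what shows in the picture. A call takes as long as a camera call. They do not tell look-alikes from the thing itself.
- viewer.boxes_of(camera, name): "extent" ([left, top, right, bottom] in pixels, round what is visible of it).
The state is a dict: "time": time; "joint_positions": joint angles; "dq": joint speeds; "joint_torque": joint torques, N m; "eef_pos": TCP position; "tcp_rot": TCP orientation; "force": force on the tool from outside, world axes, zero at the start; "torque": the same for the moment, N m; "opening": opening from 0.0 (shut) to 1.0 (fully open).
Only numpy, scipy, OpenCV 4.12 (cv2) and the standard library are available. Lean on these libraries where they do the work, as an engineer would, in place of code of your own. Each camera call takes 0.05 s, during which the arm holds its last target. There are 200 camera calls.

## Task

Take the blue-handled presser with the wide foot and press it squarely down on the middle of the silver shield of the green circuit board until its sprung plate bottoms out level, and hold it down for about a second. Then let the plate spring back and stand the presser upright on the round cork mat, its whole foot on the mat. Leave the yellow-handled small presser where it stands.

Things in the scene. Friction and masses are not known exactly. Their poses are not given: they have to be found in the camera images.
- presser_center (a point): Hand presser, loose, about 250 g, standing upright on the bench: flat round steel foot 50 mm wide, 14 mm high; round blue handle 30 mm in diameter from 14 to 74 mm, to be gripped from any side; blue cap 34 mm wide to 80 mm. This point is on its axis half-way up, 40 mm above the underside of the foot; z points up along the handle.
- plate_face (a point): Middle of the flat silver 50 x 50 mm shield on a green board, on an 80 mm square sprung plate over a black 110 x 110 x 22 mm fixed base. z is up, out of the shield. At rest 52 mm above the bench; goes 10 mm down to a hard stop; moves from about 5 N, bottoms at about 12 N, springs back. Rocks up to 11 degrees if pressed off-centre. Four posts, 47 mm from the middle in x and y, 46 mm high.
- mat_center (a point): Centre of the top of the round cork mat, 110 mm in diameter and 4 mm thick, fixed to the bench: this point is 4 mm above the bench.
- small_presser_center (a point): Wrong tool, loose, to be left alone: a presser of the same height (80 mm) and the same handle shape but with a yellow handle and a small steel foot 36 mm in diameter. This point lies on its axis half-way up, 40 mm above its underside; z points up.
There are look-alikes about, which are no part of the job. Of the things shaped like the part that bears small_presser_center, the yellow one is meant. There is more than one size of the part that bears presser_center; the job needs the smaller.

How it is judged:
By the outcome, as a careful person would: the job done as asked, in the order asked, and still so for the second after the job is handed in, with the robot touching nothing.
It also fails if it takes over 48 s, if anything falls off the work surface, if the arm or the gripper's body presses on something with over 40 N, if the wrist force passes 120 N, or if a joint passes its speed limit or range.

## Working session

There is one attempt and no reset: what is moved stays moved. The work goes in short steps, Python scripts to look and compute and a tool call to move; the robot and the scene stay as the last step left them, time stands still between calls to the robot, and variables do not carry over. Pictures are saved under pics/ and viewed, about 8 in all and at most 12, crops included, and the job is handed in when it is done.

Besides the shell and the picture viewer there is one more tool, called after "Request:" by a JSON object that holds its "api" and its "payload", one argument or row to a line. arm_command: Moves the arm, as the interface text tells. Its arguments: {"type":"object","properties":{"steps":{"type":"array","items":{"type":"array","items":{"type":"array","items":{"type":"number"}}}}},"required":["steps"]}

```bash
mkdir -p pics
cat > h.py <<'E'
import numpy as np, cv2
from rig import manip, viewer
def ray(cam,u,v):
    c=viewer.calibration(cam);K=np.array(c["camera_matrix"]);R=np.array(c["rotation"]);o=np.array(c["origin"])
    d=np.linalg.inv(K)@[u,v,1]; return o,R@np.array([d[0],-d[1],-d[2]])
def at(cam,u,v,z):
    o,d=ray(cam,u,v); return o+d*(z-o[2])/d[2]
def proj(cam,p):
    c=viewer.calibration(cam);K=np.array(c["camera_matrix"]);R=np.array(c["rotation"])
    q=R.T@(np.array(p)-c["origin"]); q=K@[q[0],-q[1],-q[2]]; return q[:2]/q[2]
def snap(cam,f):
    im=viewer.camera(cam); cv2.imwrite("pics/"+f,im[:,:,::-1]); return im
E
python3 - <<'E'
from h import *
np.set_printoptions(precision=4,suppress=True)
for c in("top","side"):
    k=viewer.calibration(c); print(c,k)
    snap(c,c+"0.png")
    for n in("presser_center","plate_face","mat_center","small_presser_center"):
        for b in viewer.boxes_of(c,n): 
            e=b["extent"]; print(c,n,np.round(e),round(b["confidence"],2), at(c,(e[0]+e[2])/2,(e[1]+e[3])/2,.04)[:2])
s=manip.read_state();print(s["time"],s["eef_pos"],s["tcp_rot"],s["opening"],manip.tcp_to_grasp)
E
```

```text
top {'camera_matrix': array([[490.8097,   0.    , 320.3356],
       [  0.    , 490.8097, 241.2429],
       [  0.    ,   0.    ,   1.    ]]), 'origin': array([ 0.3846, -0.0574,  1.0962]), 'rotation': array([ 0.0425, -0.0389, -0.7029,  0.7089])}Traceback (most recent call last):
  File "<stdin>", line 8, in <module>
  File "h.py", line 7, in at
    o,d=ray(cam,u,v); return o+d*(z-o[2])/d[2]
        ~~~^^^^^^^^^
  File "h.py", line 5, in ray
    d=np.linalg.inv(K)@[u,v,1]; return o,R@np.array([d[0],-d[1],-d[2]])
                                         ~^~~~~~~~~~~~~~~~~~~~~~~~~~~~~
ValueError: matmul: Input operand 1 has a mismatch in its core dimension 0, with gufunc signature (n?,k),(k,m?)->(n?,m?) (size 3 is different from 4)
```

Rotation is a quaternion.

```bash
sed -i 's/R=np.array(c\["rotation"\])/R=Rotation.from_quat(c["rotation"]).as_matrix()/; 1a from scipy.spatial.transform import Rotation' h.py
python3 - <<'E'
from h import *
np.set_printoptions(precision=4,suppress=True)
for c in("top","side"):
    k=viewer.calibration(c); print(c,k["origin"],k["rotation"])
    snap(c,c+"0.png")
    for n in("presser_center","plate_face","mat_center","small_presser_center"):
        for b in viewer.boxes_of(c,n): 
            e=b["extent"]; print(c,n,np.round(e),round(b["confidence"],2), at(c,(e[0]+e[2])/2,(e[1]+e[3])/2,.04)[:2])
s=manip.read_state();print(s["time"],s["eef_pos"],s["tcp_rot"],s["opening"],manip.tcp_to_grasp)
E
```

```text
top [ 0.3846 -0.0574  1.0962] [ 0.0425 -0.0389 -0.7029  0.7089]
top presser_center [442. 272. 487. 306.] 0.92 [ 0.4069 -0.3606]
top plate_face [265. 216. 312. 260.] 0.75 [0.5142 0.0172]
top mat_center [392. 157. 443. 206.] 0.68 [ 0.6409 -0.2641]
top small_presser_center [168. 263. 194. 283.] 0.91 [0.4359 0.2475]
top small_presser_center [161. 234. 192. 252.] 0.56 [0.5001 0.2601]
side [0.0084 0.5164 0.4825] [-0.1905  0.4786  0.8042 -0.2966]
side presser_center [440. 186. 475. 247.] 0.89 [ 0.4247 -0.3815]
side presser_center [399. 214. 425. 256.] 0.64 [ 0.4525 -0.2448]
side presser_center [267. 262. 324. 304.] 0.18 [0.5093 0.0273]
side plate_face [264. 263. 323. 305.] 0.6 [0.5093 0.0321]
side mat_center [320. 208. 367. 235.] 0.85 [ 0.5991 -0.2108]
side small_presser_center [161. 328. 198. 385.] 0.97 [0.503  0.2616]
side small_presser_center [197. 341. 232. 405.] 0.73 [0.4396 0.2507]
0.6 [ 0.165  -0.6546  0.2313] [0.9924 0.1231 0.     0.    ] 1.0028570585258745 0.0187
```

View pics/top0.png

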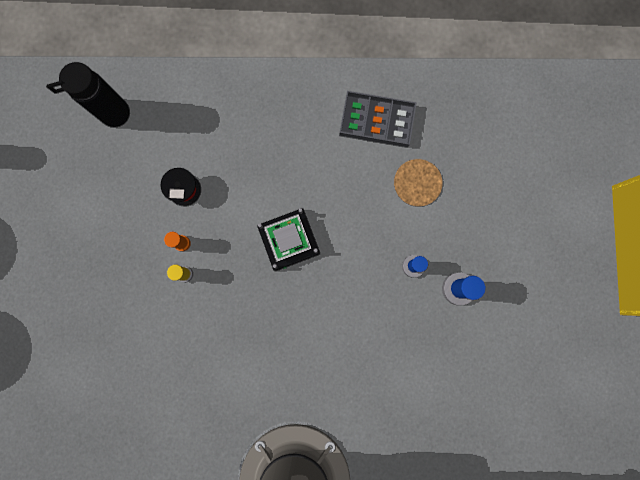

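View pics/side0.png

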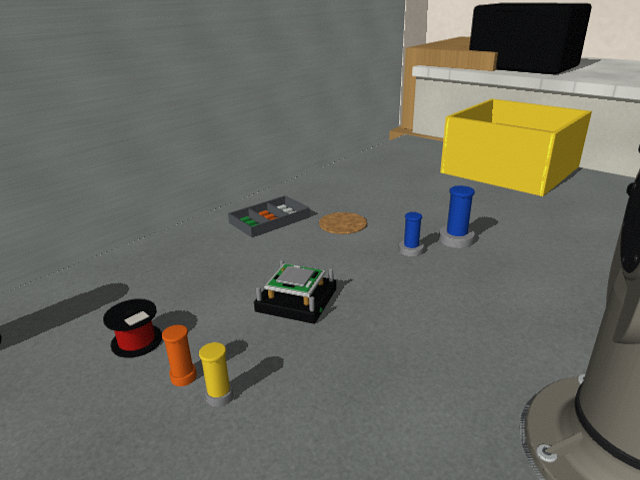

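The top view shows the small blue presser at about (418,265) and the large one at (465,289). The shield is at (288,238) and the mat at (418,183). Next I'll refine these with colour masks.

```bash
python3 - <<'E'
from h import *
np.set_printoptions(precision=4,suppress=True)
def blobs(cam,lo,hi,roi):
    im=cv2.imread(f"pics/{cam}0.png");h=cv2.cvtColor(im,cv2.COLOR_BGR2HSV)
    m=cv2.inRange(h,np.array(lo),np.array(hi));z=np.zeros_like(m);x0,y0,x1,y1=roi;z[y0:y1,x0:x1]=m[y0:y1,x0:x1]
    c=max(cv2.findContours(z,0,cv2.CHAIN_APPROX_NONE)[0],key=cv2.contourArea);return c
for cam,roi in(("top",(395,245,440,285)),("side",(395,205,430,262))):
    c=blobs(cam,(105,120,40),(130,255,255),roi); print(cam,"blue",cv2.boundingRect(c))
    best=[]
    from itertools import product
    im=cv2.imread(f"pics/{cam}0.png")
# model fit: silhouettes of presser (handle+cap blue) in both views
from scipy.optimize import minimize
th=np.linspace(0,2*np.pi,40)
def sil(cam,x,y,s):
    pts=[proj(cam,(x+r*np.cos(t),y+r*np.sin(t),z)) for r,z in((.015,.014),(.017,.08),(.017,.074)) for t in th]
    p=cv2.convexHull(np.array(pts,np.float32))[:,0]; return np.r_[p.min(0),p.max(0)]
obs={}
for cam,roi in(("top",(395,245,440,285)),("side",(395,205,430,262))):
    x,y,w,h=cv2.boundingRect(blobs(cam,(105,120,40),(130,255,255),roi));obs[cam]=np.array([x,y,x+w-1,y+h-1])
for cams in(("top",),("side",),("top","side")):
    f=lambda p:sum(((sil(c,p[0],p[1],1)-obs[c])**2).sum() for c in cams)
    r=minimize(f,(.45,-.24),method="Nelder-Mead",options=dict(initial_simplex=[(.45,-.24),(.46,-.24),(.45,-.23)],xatol=1e-4));print("presser",cams,r.x,r.fun)
for cam,roi in(("top",(385,150,450,212)),("side",(312,200,375,240))):
    c=blobs(cam,(5,60,60),(25,255,255),roi);e=cv2.fitEllipse(c);print(cam,"mat",e[0],e[1],at(cam,*e[0],.004))
for cam,roi in(("top",(255,205,325,275)),("side",(255,255,345,325))):
    c=blobs(cam,(50,90,40),(85,255,255),roi);q=cv2.minAreaRect(c);hl=cv2.convexHull(c)
    P=np.array([at(cam,*p,.05)[:2] for p in hl[:,0].astype(float)],np.float32)
    r=cv2.minAreaRect(P*1000);print(cam,"board",r)
for cam,roi in(("top",(270,220,305,255)),("side",(278,264,312,288))):
    c=blobs(cam,(0,0,110),(180,60,255),roi);hl=cv2.convexHull(c)
    P=np.array([at(cam,*p,.052)[:2] for p in hl[:,0].astype(float)],np.float32)
    print(cam,"shield",cv2.minAreaRect(P*1000))
E
python3 -c "
import cv2
a=cv2.imread('pics/top0.png')[205:275,250:330];b=cv2.imread('pics/side0.png')[252:327,250:345]
cv2.imwrite('pics/c.png',cv2.hconcat([cv2.resize(a,(400,400),interpolation=0),cv2.resize(b,(400,400),interpolation=0)]))"
```

```text
top blue (408, 256, 20, 16)
side blue (404, 212, 18, 36)Traceback (most recent call last):
  File "<stdin>", line 23, in <module>
    res = _minimize_neldermead(fun, x0, args, callback, bounds=bounds,
                               **options)
    fxcc = func(xcc)
    fx = function(np.copy(x), *(wrapper_args + args))
  File "<stdin>", line 22, in <lambda>
  File "<stdin>", line 22, in <genexpr>
  File "<stdin>", line 16, in sil
  File "h.py", line 10, in proj
    c=viewer.calibration(cam);K=np.array(c["camera_matrix"]);R=Rotation.from_quat(c["rotation"]).as_matrix()
ValueError: time passes only in moves, steps and waits
```

View pics/c.png

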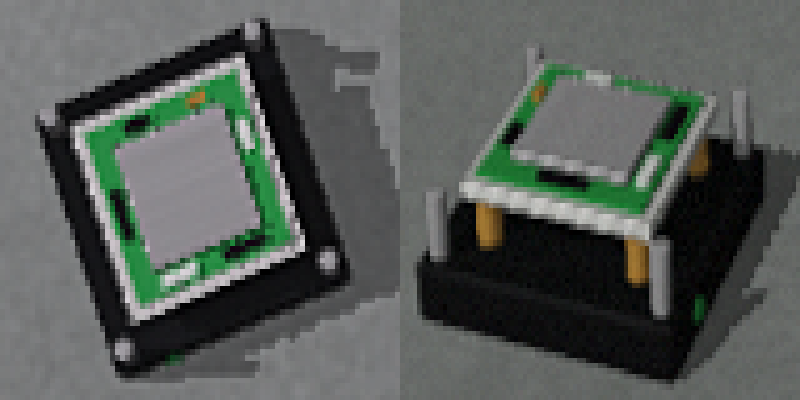

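The crop shows a gray shield centred on the white-edged plate, rotated about 20°, with posts at the corners. I'll cache the calibration and rerun the fit.

```bash
sed -i 's/viewer.calibration(cam)/cal(cam)/; /^def ray/i from functools import lru_cache\n@lru_cache(None)\ndef cal(cam): return viewer.calibration(cam)' h.py
cat > m.py <<'E'
from h import *
from scipy.optimize import minimize
np.set_printoptions(precision=4,suppress=True)
def blob(im,lo,hi,roi):
    h=cv2.cvtColor(im,cv2.COLOR_BGR2HSV)
    m=cv2.inRange(h,np.array(lo),np.array(hi));z=np.zeros_like(m);x0,y0,x1,y1=roi;z[y0:y1,x0:x1]=m[y0:y1,x0:x1]
    return max(cv2.findContours(z,0,cv2.CHAIN_APPROX_NONE)[0],key=cv2.contourArea)
th=np.linspace(0,2*np.pi,40)
def sil(cam,x,y,z0=0):
    p=np.array([proj(cam,(x+r*np.cos(t),y+r*np.sin(t),z+z0)) for r,z in((.015,.014),(.017,.08),(.017,.074)) for t in th])
    return np.r_[p.min(0),p.max(0)]
def presser(obs,x0,cams,z0=0):
    f=lambda p:sum(((sil(c,p[0],p[1],z0)-obs[c])**2).sum() for c in cams)
    r=minimize(f,x0,method="Nelder-Mead",options=dict(initial_simplex=[x0,(x0[0]+.01,x0[1]),(x0[0],x0[1]+.01)],xatol=1e-4,fatol=1e-2))
    return r.x,r.fun
E
python3 - <<'E'
from m import *
I={c:cv2.imread(f"pics/{c}0.png") for c in("top","side")}
obs={}
for cam,roi in(("top",(395,245,440,285)),("side",(395,205,430,262))):
    x,y,w,h=cv2.boundingRect(blob(I[cam],(105,120,40),(130,255,255),roi));obs[cam]=np.array([x,y,x+w-1,y+h-1])
for cams in(("top",),("side",),("top","side")): print("presser",cams,*presser(obs,(.45,-.24),cams))
for cam,roi in(("top",(385,150,450,212)),("side",(312,200,375,240))):
    e=cv2.fitEllipse(blob(I[cam],(5,60,60),(25,255,255),roi));print(cam,"mat",e[0],e[1],at(cam,*e[0],.004))
for cam,roi in(("top",(255,205,325,275)),("side",(255,255,345,325))):
    for n,lo,hi,rr in(("board",(50,90,40),(85,255,255),roi),("shield",(0,0,110),(180,60,255),(270,220,305,255) if cam=="top" else (278,264,312,288))):
        hl=cv2.convexHull(blob(I[cam],lo,hi,rr))
        print(cam,n,cv2.minAreaRect(np.array([at(cam,*p,.05)[:2]*1000 for p in hl[:,0].astype(float)],np.float32)))
for q in ((288-.5+0,238),): pass
P=[at("top",250+u/5,205+v/5.714,.05)[:2] for u,v in((75,125),(245,58),(305,248),(140,322))];print("plate corners top",np.mean(P,0),P)
P=[at("side",250+u*95/400,252+v*75/400,.05)[:2] for u,v in((540,62),(718,98),(650,225),(460,182))];P=[at("side",250+(u-400)*95/400,252+v*75/400,.05)[:2] for u,v in((540,62),(718,98),(650,222),(460,182))];print("plate corners side",np.mean(P,0),P)
s=manip.read_state();print(s["joint_positions"],s["force"])
E
```

```text
presser ('top',) [ 0.4583 -0.258 ] 3.9658865454360686
presser ('side',) [ 0.4589 -0.2545] 2.677724785728743
presser ('top', 'side') [ 0.4591 -0.2569] 8.577997670195032
top mat (417.8531494140625, 182.1986541748047) (46.20305252075195, 48.05424118041992) [ 0.6478 -0.2714  0.004 ]
side mat (342.3697509765625, 222.58033752441406) (21.29344940185547, 47.885494232177734) [ 0.6448 -0.2639  0.004 ]
top board ((514.16357421875, 19.58437728881836), (69.53404998779297, 69.55659484863281), 21.295881271362305)
top shield ((510.8059997558594, 18.427227020263672), (57.118370056152344, 49.874088287353516), 22.53911590576172)
side board ((511.86614990234375, 24.500795364379883), (70.59872436523438, 72.02995300292969), 21.206356048583984)
side shield ((517.1654663085938, 18.803150177001953), (49.516510009765625, 61.65633773803711), 21.318321228027344)
plate corners top [0.5125 0.0174] [array([0.5359, 0.0679]), array([ 0.5621, -0.005 ]), array([ 0.4901, -0.0317]), array([0.4618, 0.0385])]
plate corners side [0.5088 0.0269] [array([0.5589, 0.0063]), array([ 0.486 , -0.0232]), array([0.4591, 0.047 ]), array([0.531 , 0.0775])]
[ 1.2159  0.477   0.0223  1.5554 -0.0115  1.1093 -0.0831] [-0.0607 -0.5534  0.4231]
```

Request:
{"api": "arm_command", "payload": {
  "steps": [
    [[0.024,-0.02,0,0,1],[0.024,-0.02,0,0,1],[0.024,-0.02,0,0,1],[0.024,-0.02,0,0,1],[0.024,-0.02,0,0,1],[0.024,-0.02,0,0,1],[0.024,-0.02,0,0,1],[0.024,-0.02,0,0,1],[0.024,-0.02,0,0,1],[0.024,-0.02,0,0,1]]
  ]
}}

```text
time: 1.43
eef_pos: [0.3495, -0.4007, 0.2316]
tcp_rot: [0.992, 0.123, 0.0, 0.0]
force: [0.7, 0.5, 0.6]
opening: 0.999
```

Request:
{"api": "arm_command", "payload": {
  "steps": [
    [[0.024,-0.019,0,0,1],[0.024,-0.019,0,0,1],[0.024,-0.019,0,0,1],[0.024,-0.019,0,0,1],[0.024,-0.019,0,0,1],[0.022,-0.019,0,0,1],[0,0,0.02,0,1],[0,0,0.02,0,1],[0,0,0,0,1]]
  ]
}}

```text
time: 2.18
eef_pos: [0.4569, -0.2553, 0.1883]
tcp_rot: [0.992, 0.124, -0.002, -0.001]
force: [-1.0, 0.2, -0.5]
opening: 1.004
```

Request:
{"api": "arm_command", "payload": {
  "steps": [
    [[0.002,0.002,0.03,0,1],[0,0,0.03,0,1],[0,0,0.025,0,1],[0,0,0,0,1],[0,0,0,0,1]]
  ]
}}

```text
time: 2.6
eef_pos: [0.4605, -0.2584, 0.1064]
tcp_rot: [0.992, 0.123, -0.001, -0.0]
force: [0.9, -0.9, 0.8]
opening: 1.0
```

Run:
```python
from h import *
a=snap("top","t1.png");b=snap("side","s1.png");s=manip.read_state();print(s["eef_pos"],s["force"])
for c in("top","side"): print(proj(c,s["eef_pos"]))
x=cv2.resize(a[225:305,365:465],(400,320),interpolation=0);y=cv2.resize(b[170:270,360:460],(400,400),interpolation=0)[:320]
cv2.imwrite("pics/c1.png",cv2.hconcat([x,y])[:,:,::-1])
```

```text
[ 0.46224248 -0.25897599  0.10823252] [-0.01743546  0.43325845 -0.34269189]
[422.92398837 260.21288269]
[413.60023183 200.08811025]
```

View pics/c1.png

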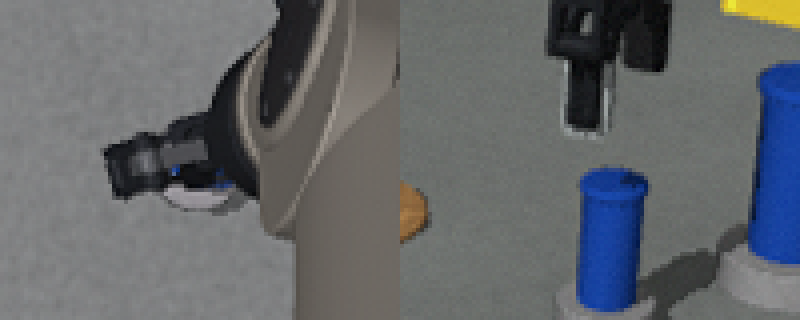

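Run:
```python
from m import *
s=manip.read_state();p=np.array(s["eef_pos"]);print(p,s["tcp_rot"])
R=Rotation.from_quat(s["tcp_rot"]).as_matrix()
for k in(-.0425,.0425,-.05,.05): print(k,proj("side",p+R@[0,k,-.013]))
print(proj("side",(.459,-.257,.08)),proj("side",(.459,-.257,.014)),sil("side",.459,-.257))
```

```text
[ 0.4622 -0.259   0.1082] [0.9924 0.1229 0.0011 0.0008]
-0.0425 [406.9967 201.7806]
0.0425 [420.6278 186.4773]
-0.05 [405.6983 203.2383]
0.05 [421.7424 185.2259]
[413.5423 214.1039] [411.4104 243.8133] [403.9356 210.5776 422.3561 247.3232]
```

Request:
{"api": "arm_command", "payload": {
  "steps": [
    [[-0.002,-0.002,0.02,0,1],[0,0,0.02,0,1],[0,0,0.02,0,1],[0,0,0.01,0,1],[0,0,0.009,0,1],[0,0,0,0,1],[0,0,0,0,1]]
  ]
}}

```text
time: 3.28
eef_pos: [0.4593, -0.2571, 0.0281]
tcp_rot: [0.992, 0.123, 0.0, 0.0]
force: [1.3, 0.2, 0.7]
opening: 0.998
```

Request:
{"api": "arm_command", "payload": {
  "steps": [
    [[0,0,0,0,0.3],[0,0,0,0,0],[0,0,0,0,0],[0,0,0,0,0],[0,0,0,0,0],[0,0,0,0,0],[0,0,0,0,0],[0,0,0,0,0]]
  ]
}}

```text
time: 3.95
eef_pos: [0.459, -0.2571, 0.0279]
tcp_rot: [0.992, 0.123, 0.0, 0.0]
force: [-1.0, -0.5, 5.7]
opening: 0.338
```

Request:
{"api": "arm_command", "payload": {
  "steps": [
    [[0,0,-0.005,0,0],[0,0,-0.015,0,0],[0,0,-0.03,0,0],[0,0,-0.03,0,0],[0,0,-0.02,0,0],[0,0,0,0,0]]
  ]
}}

```text
time: 4.45
eef_pos: [0.4609, -0.2576, 0.1313]
tcp_rot: [0.992, 0.123, 0.003, 0.002]
force: [0.0, 0.2, -2.5]
opening: 0.334
```

Request:
{"api": "arm_command", "payload": {
  "steps": [
    [[0.012,-0.0255,0,0,0],[0.012,-0.0255,0,0,0],[0.012,-0.0255,0,0,0],[0.012,-0.0255,0,0,0],[0.012,-0.0255,0,0,0],[0.012,-0.0255,0,0,0],[0.012,-0.0255,0,0,0],[0.012,-0.0255,0,0,0],[0.012,-0.0255,0,0,0],[0.012,-0.0255,0,0,0]]
  ]
}}

```text
time: 5.28
eef_pos: [0.5116, 0.0211, 0.126]
tcp_rot: [0.992, 0.123, -0.001, -0.0]
force: [-0.9, -0.1, -1.2]
opening: 0.34
```

Request:
{"api": "arm_command", "payload": {
  "steps": [
    [[0,0,0.02,0,0],[0,0,0,0,0],[0,0,0,0,0],[0,0,0,0,0]]
  ]
}}

```text
time: 5.62
eef_pos: [0.512, 0.019, 0.1068]
tcp_rot: [0.992, 0.123, -0.001, 0.0]
force: [-0.3, 0.4, -2.9]
opening: 0.339
```

Run:
```python
from h import *
a=snap("top","t2.png");b=snap("side","s2.png");s=manip.read_state();print(s["time"],s["eef_pos"],s["tcp_rot"],s["force"],s["opening"])
x=cv2.resize(a[195:285,245:345],(400,360),interpolation=0);y=cv2.resize(b[220:340,240:360],(400,400),interpolation=0)[:360]
cv2.imwrite("pics/c2.png",cv2.hconcat([x,y])[:,:,::-1])
```

```text
5.7167 [0.51277515 0.01885645 0.1075937 ] [9.92497667e-01 1.22263393e-01 9.45012569e-05 1.87402501e-04] [ 0.21260465 -0.80229713 -2.68089845] 0.3421834914944928
```

View pics/c2.png

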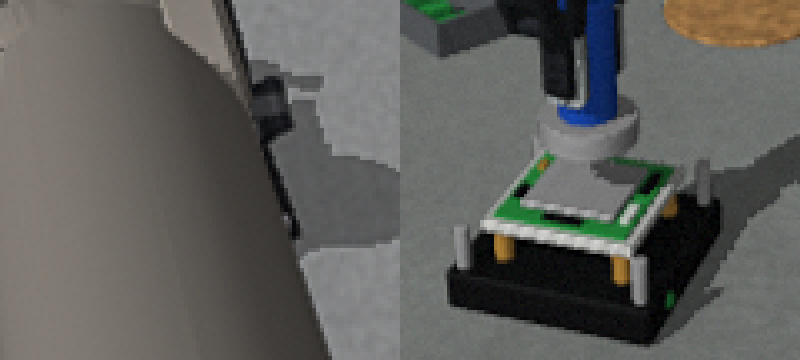

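Run:
```python
from m import *
im=cv2.imread("pics/s2.png")
h=cv2.cvtColor(im,cv2.COLOR_BGR2HSV)
# foot mask bbox: print gray rows along scanlines
s=manip.read_state();p=np.array(s["eef_pos"]);print(p)
def foot(x,y,z0):
    q=np.array([proj("side",(x+.025*np.cos(t),y+.025*np.sin(t),z0+z)) for z in(0,.014) for t in th]);return q
for (x,y) in((.513,.019),(.513,.024)):
    q=foot(x,y,p[2]-.028);print(x,y,q.min(0),q.max(0))
print(h[255,272:320,2]);print(h[240:275,296,2])
# predicted plate corners for candidates in side
for c in((.513,.019),(.512,.0245)):
    a=np.deg2rad(21.2);e=np.array([np.cos(a),np.sin(a)])*.04;f=np.array([-e[1],e[0]])
    print(c,[np.round(proj("side",(*(np.array(c)+i*e+j*f),.05)),1) for i,j in((1,1),(1,-1),(-1,-1),(-1,1))])
print("obs",[(240+(u-400)*.3,220+v*.3) for u,v in((545,150),(685,168),(633,250),(480,222))])
v=im.copy()
def rect(c,hs,z,col):
    a=np.deg2rad(21.2);e=np.array([np.cos(a),np.sin(a)])*hs;f=np.array([-e[1],e[0]])
    P=np.array([(proj("side",(*(np.array(c)+i*e+j*f),z))+.5-[240,220])*6 for i,j in((1,1),(1,-1),(-1,-1),(-1,1))],int)
    cv2.polylines(w,[P],True,col,1)
w=cv2.resize(v[220:320,240:360],(720,600),interpolation=0)
rect((.513,.019),.025,.052,(0,0,255));rect((.513,.019),.04,.0505,(0,0,255))
rect((.512,.0245),.025,.052,(255,0,255))
q=(foot(p[0],p[1],p[2]-.028)+.5-[240,220])*6
cv2.polylines(w,[cv2.convexHull(q.astype(np.int32))],True,(0,255,255),1)
cv2.imwrite("pics/c3.png",w)
```

```text
[0.5128 0.0189 0.1076]
0.513 0.019 [280.6389 245.437 ] [311.3142 267.6532]
0.513 0.024 [278.4554 246.5259] [309.2767 268.8863]
[118 117 113 113 113 115 114 115 118 124 124 123 123 124 125 123 141 159
 162 166 163 162 156 154 145 141 116 112 104  98  85  73  64 105 108 124
 126 129 104  77 103 109 111 110 110 106 109 109]
[ 53  51  50  48  40  45  44  41  48  52  85  98 100  94 134 145 145 137
 124 123 133 137 137 132 129 127 130 133 127 125 127 127 124 123 124]
(0.513, 0.019) [array([265.3, 283.4]), array([285. , 260.3]), array([327.3, 267.4]), array([310.6, 291.8])]
(0.512, 0.0245) [array([263.2, 285. ]), array([283.2, 261.7]), array([325.7, 268.8]), array([308.7, 293.5])]
obs [(283.5, 265.0), (325.5, 270.4), (309.9, 295.0), (264.0, 286.6)]
```

View pics/c3.png

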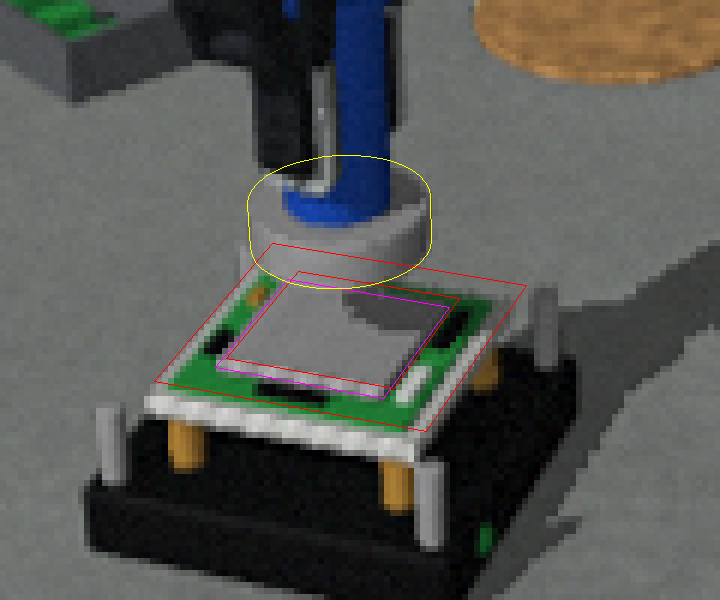

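The foot matches the robot-frame prediction in the side view. The shield appears 2–4 mm farther along +y than I estimated. I'll shift slightly, go close to contact and compare again in the same image.

Request:
{"api": "arm_command", "payload": {
  "steps": [
    [[0.0005,-0.0025,0.012,0,0],[0,0,0.01,0,0],[0,0,0,0,0],[0,0,0,0,0]]
  ]
}}

```text
time: 6.05
eef_pos: [0.512, 0.0218, 0.0849]
tcp_rot: [0.992, 0.123, -0.001, 0.0]
force: [-0.2, 0.0, -2.6]
opening: 0.335
```

Run:
```python
from m import *
b=snap("side","s3.png")[:,:,::-1];s=manip.read_state();p=np.array(s["eef_pos"]);print(s["time"],p,s["force"])
w=cv2.resize(b[230:310,250:340],(720,640),interpolation=cv2.INTER_CUBIC)[:600].copy()
def draw(P,col): 
    P=(np.array([proj("side",q) for q in P])+.5-[250,230])*8; cv2.polylines(w,[P.astype(np.int32)],True,col,1)
a=np.deg2rad(21.2);e=np.array([np.cos(a),np.sin(a)]);f=np.array([-e[1],e[0]])
for hs in(.025,):
    draw([(*(p[:2]+i*e*hs+j*f*hs),.052) for i,j in((1,1),(1,-1),(-1,-1),(-1,1))],(0,0,255))
draw([(p[0]+.025*np.cos(t),p[1]+.025*np.sin(t),p[2]-.028) for t in th],(0,255,255))
cv2.imwrite("pics/c4.png",w)
```

```text
6.1 [0.5125 0.022  0.0854] [ 0.8184  0.525  -2.7527]
```

View pics/c4.png

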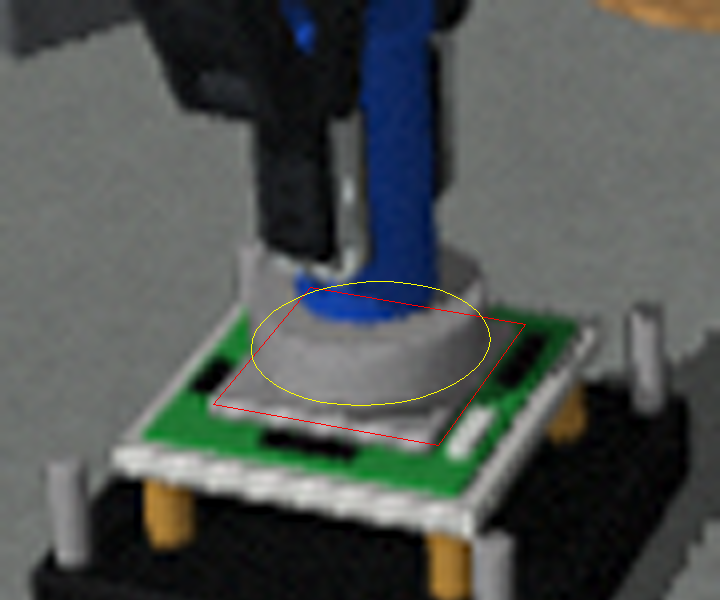

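Centred within about 1 mm. Next I press slowly.

Request:
{"api": "arm_command", "payload": {
  "steps": [
    [[0,0,0.003,0,0],[0,0,0.003,0,0],[0,0,0.002,0,0],[0,0,0.002,0,0],[0,0,0.002,0,0],[0,0,0.001,0,0],[0,0,0,0,0]]
  ]
}}

```text
time: 6.68
eef_pos: [0.5132, 0.0223, 0.0728]
tcp_rot: [0.992, 0.123, 0.001, 0.0]
force: [-0.8, -0.3, 7.8]
opening: 0.339
```

Request:
{"api": "arm_command", "payload": {
  "steps": [
    [[0,0,0.001,0,0],[0,0,0.001,0,0],[0,0,0.001,0,0],[0,0,0,0,0]]
  ]
}}

```text
time: 7.02
eef_pos: [0.5133, 0.0224, 0.0701]
tcp_rot: [0.992, 0.123, 0.001, 0.0]
force: [-2.3, -0.9, 8.6]
opening: 0.338
```

Request:
{"api": "arm_command", "payload": {
  "steps": [
    [[0,0,0.001,0,0],[0,0,0.001,0,0],[0,0,0,0,0]]
  ]
}}

```text
time: 7.27
eef_pos: [0.5135, 0.0224, 0.0695]
tcp_rot: [0.992, 0.123, 0.001, 0.0]
force: [-5.9, -0.8, 22.8]
opening: 0.335
```

Bottomed: force rose sharply to about 25 N with almost no further travel. Next is the hold.

Request:
{"api": "arm_command", "payload": {
  "steps": [
    [[0,0,0,0,0],[0,0,0,0,0],[0,0,0,0,0],[0,0,0,0,0],[0,0,0,0,0],[0,0,0,0,0],[0,0,0,0,0]]
  ]
}}

```text
time: 7.85
eef_pos: [0.5135, 0.0224, 0.0695]
tcp_rot: [0.992, 0.123, 0.001, 0.0]
force: [-6.2, -1.1, 22.7]
opening: 0.336
```

Run:
```python
from h import *
b=snap("side","s4.png");s=manip.read_state();print(s["time"],s["eef_pos"],s["force"],s["torque"],s["tcp_rot"])
cv2.imwrite("pics/c5.png",cv2.resize(b[230:320,240:350],(720,589),interpolation=cv2.INTER_CUBIC)[:,:,::-1])
```

```text
7.9 [0.51356238 0.02239911 0.06949104] [-5.85533714 -1.16747331 22.7648759 ] [-0.27517583  1.49211245 -0.02097521] [9.92408931e-01 1.22977168e-01 9.69386178e-04 4.35455547e-04]
```

View pics/c5.png

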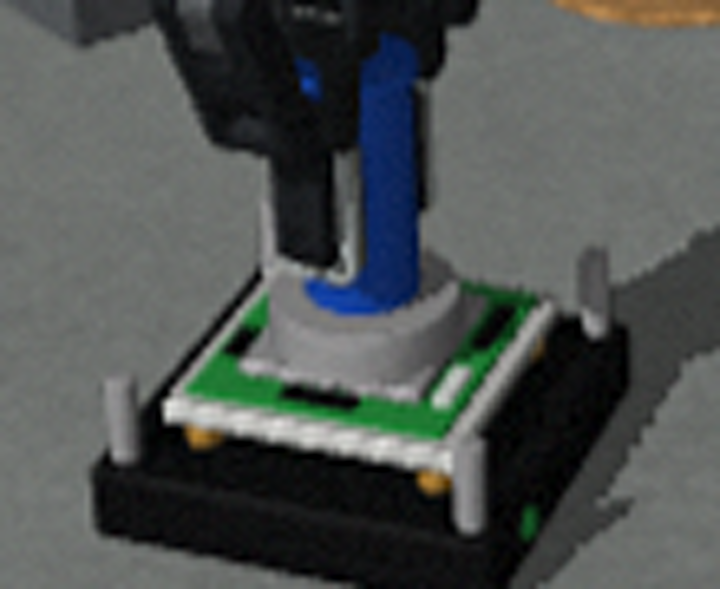

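Request:
{"api": "arm_command", "payload": {
  "steps": [
    [[0,0,0,0,0],[0,0,0,0,0],[0,0,0,0,0],[0,0,0,0,0],[0,0,0,0,0]]
  ]
}}

```text
time: 8.32
eef_pos: [0.5135, 0.0224, 0.0695]
tcp_rot: [0.992, 0.123, 0.001, 0.0]
force: [-6.5, -1.0, 23.3]
opening: 0.338
```

Run:
```python
from m import *
A=cv2.imread("pics/s3.png",0);B=cv2.imread("pics/s4.png",0);up=8
a=np.deg2rad(21.2);e=np.array([np.cos(a),np.sin(a)]);f=np.array([-e[1],e[0]])
for n,i,j,k in(("left",-1,1,.95),("front",-1,-1,.8),("right",1,-1,.9),("FL mid",-1,.2,.8),("FR mid",0.1,-1,.8)):
    P=(np.array([.5125,.022])+k*.036*(i*e+j*f))
    c=proj("side",(*P,.05));d=proj("side",(*P,.04))-c;x,y=np.round(c).astype(int);r=5
    T=cv2.resize(A[y-r:y+r+1,x-r:x+r+1],None,fx=up,fy=up,interpolation=2)
    S=cv2.resize(B[y-r-3:y+r+12,x-r-5:x+r+6],None,fx=up,fy=up,interpolation=2)
    m=cv2.matchTemplate(S,T,cv2.TM_CCOEFF_NORMED);_,v,_,l=cv2.minMaxLoc(m)
    print(n,np.array(l)/up-[5,3],round(v,2),"pred 10mm",d)
```

```text
left [0.25 5.  ] 0.83 pred 10mm [0.2232 5.2046]
front [-0.125  4.625] 0.93 pred 10mm [0.1504 4.9837]
right [-0.125  8.125] 0.96 pred 10mm [0.3192 4.8919]
FL mid [0.25  4.875] 0.98 pred 10mm [0.1976 5.0991]
FR mid [-0.625  7.875] 0.99 pred 10mm [0.2427 4.9418]
```

The tracked front and left points and both chips dropped about 5 px, as expected for 10 mm level. The two right-edge matches (8 px) slid along the edge, so I discount them. The hold was over 1 s; I release gently and then carry to the mat.

Request:
{"api": "arm_command", "payload": {
  "steps": [
    [[0,0,-0.002,0,0],[0,0,-0.003,0,0],[0,0,-0.003,0,0],[0,0,-0.004,0,0],[0,0,-0.006,0,0],[0,0,-0.012,0,0],[0,0,-0.015,0,0],[0,0,-0.015,0,0],[0,0,0,0,0]]
  ]
}}

```text
time: 9.07
eef_pos: [0.514, 0.0227, 0.1295]
tcp_rot: [0.992, 0.123, 0.002, -0.0]
force: [0.2, 1.6, -1.9]
opening: 0.341
```

Request:
{"api": "arm_command", "payload": {
  "steps": [
    [[0.005,0.025,0,0,0],[0.005,0.027,0,0,0],[0.005,0.027,0,0,0],[0.005,0.027,0,0,0],[0.005,0.027,0,0,0],[0.005,0.027,0,0,0],[0.005,0.027,0,0,0],[0.005,0.027,0,0,0],[0.005,0.027,0,0,0],[0.005,0.027,0,0,0]]
  ]
}}

```text
time: 9.9
eef_pos: [0.6261, -0.2264, 0.1256]
tcp_rot: [0.992, 0.123, -0.001, -0.0]
force: [0.9, 0.1, -2.7]
opening: 0.343
```

Request:
{"api": "arm_command", "payload": {
  "steps": [
    [[0.005,0.027,0,0,0],[0.004,0.0205,0,0,0],[0,0,0,0,0],[0,0,0,0,0],[0,0,0,0,0]]
  ]
}}

```text
time: 10.32
eef_pos: [0.6461, -0.268, 0.1258]
tcp_rot: [0.992, 0.123, -0.001, -0.001]
force: [-0.1, 1.6, -4.1]
opening: 0.337
```

Run:
```python
from h import *
b=snap("side","s5.png");s=manip.read_state();print(s["time"],s["eef_pos"],s["force"],s["tcp_rot"])
cv2.imwrite("pics/c6.png",cv2.resize(b[150:320,240:450],(740,599),interpolation=cv2.INTER_CUBIC)[:,:,::-1])
```

```text
10.3667 [ 0.64632582 -0.26739056  0.12623304] [-0.68499027  0.90496376 -2.95197684] [ 9.92304339e-01  1.23817877e-01 -7.00251343e-04 -8.61064407e-04]
```

View pics/c6.png

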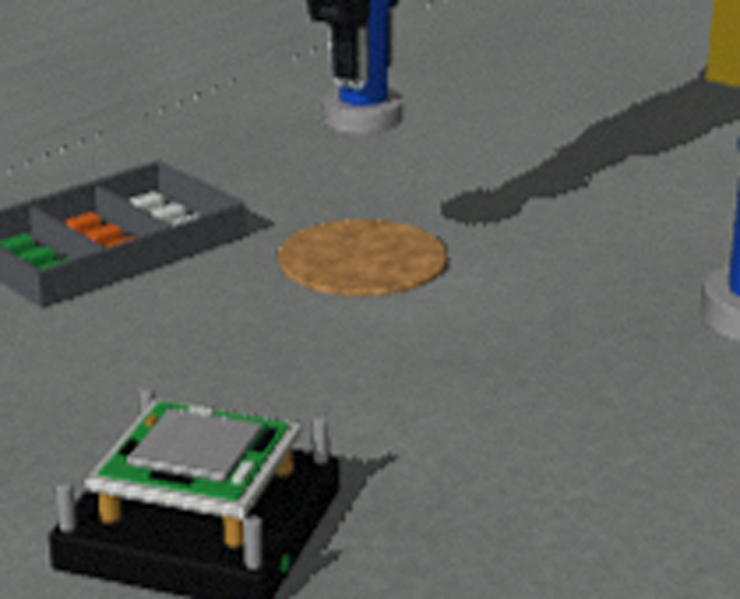

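The plate has sprung back, level as at rest, and the presser is above the mat. I lower it now.

Request:
{"api": "arm_command", "payload": {
  "steps": [
    [[0,0,0.025,0,0],[0,0,0.025,0,0],[0,0,0.02,0,0],[0,0,0.01,0,0],[0,0,0.006,0,0],[0,0,0.004,0,0],[0,0,0.002,0,0],[0,0,0,0,0],[0,0,0,0,0]]
  ]
}}

```text
time: 11.12
eef_pos: [0.6476, -0.2693, 0.0365]
tcp_rot: [0.992, 0.123, 0.001, 0.0]
force: [1.0, 0.1, -2.5]
opening: 0.341
```

Request:
{"api": "arm_command", "payload": {
  "steps": [
    [[0,0,0.002,0,0],[0,0,0.001,0,0],[0,0,0.001,0,0],[0,0,0,0,0]]
  ]
}}

```text
time: 11.45
eef_pos: [0.6471, -0.2693, 0.032]
tcp_rot: [0.992, 0.123, 0.0, 0.0]
force: [-2.1, 0.4, 1.9]
opening: 0.335
```

Contact with the mat. I open the gripper, let it clear, then retreat straight up.

Request:
{"api": "arm_command", "payload": {
  "steps": [
    [[0,0,0,0,0.45],[0,0,0,0,0.6],[0,0,0,0,0.8],[0,0,0,0,1],[0,0,0,0,1],[0,0,0,0,1],[0,0,0,0,1],[0,0,0,0,1]]
  ]
}}

```text
time: 12.12
eef_pos: [0.6469, -0.2692, 0.0313]
tcp_rot: [0.992, 0.123, 0.0, 0.0]
force: [0.5, -0.1, 0.5]
opening: 0.997
```

Request:
{"api": "arm_command", "payload": {
  "steps": [
    [[0,0,-0.01,0,1],[0,0,-0.02,0,1],[0,0,-0.03,0,1],[0,0,-0.03,0,1],[0,0,-0.04,0,1],[0,0,-0.04,0,1],[0,0,0,0,1],[0,0,0,0,1],[0,0,0,0,1]]
  ]
}}

```text
time: 12.87
eef_pos: [0.6467, -0.2691, 0.2019]
tcp_rot: [0.992, 0.123, 0.0, 0.0]
force: [-0.4, 0.1, -0.1]
opening: 1.001
```

Run:
```python
from h import *
b=snap("side","s6.png");s=manip.read_state();print(s["time"],s["eef_pos"],s["force"],s["opening"])
cv2.imwrite("pics/s6v.png",b[:,:,::-1])
```

```text
12.9167 [ 0.64611781 -0.26896405  0.20061705] [ 0.26626177 -0.19543873 -0.52296913] 1.0006476724430309
```

View pics/s6.png

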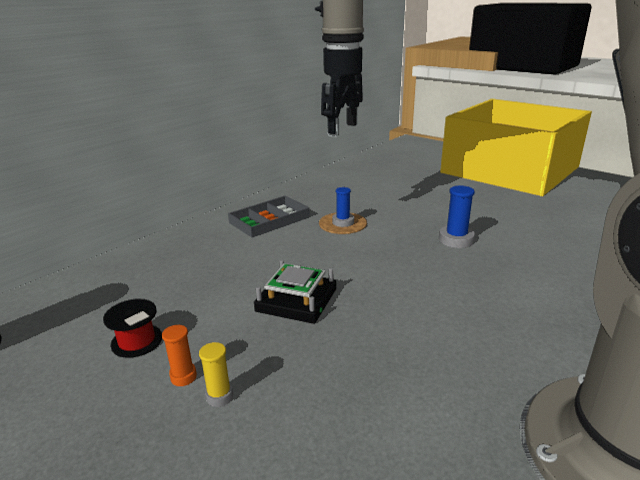

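The presser stands upright in the middle of the mat at (343,207), the plate is back up, the yellow presser hasn't moved, and the gripper is clear.

```bash
python3 -c "
from rig import manip
print(manip.sign_off())"
```

```text
the job is handed in; nothing more can be done
None
```

The job is done and handed in at about 13 s. I pressed the shield with the smaller blue presser and held it down for just over a second. I then let the plate spring back and stood the presser on the cork mat.

- **Press:** the foot was within about 1–2 mm of the shield's middle, going by the side view and the robot pose. The top and side cameras differed by about 5 mm in y on the board, so I used a value between them and checked it close to contact. The tool went down about 10.5 mm, and the wrist force then jumped to about 25 N, which shows the hard stop.
- **Level:** most tracked points on the plate dropped about 5 pixels, as expected for 10 mm level travel. Two automatic matches on the right edge read about 8 pixels. I discounted them because the chips on that side and the view itself looked level.
- **Final check:** the last picture shows the presser upright near the mat's centre with its whole foot on the mat. The plate is back up, the yellow presser and the other objects are where they were, and the open gripper is clear with about 0 N on it.

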